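# Clamp the battery pack in its tray

### The job

One of the two metal battery trays has a pack lying in it: clamp that pack. Hold down the thumb button on that tray's sliding stop and, with the button down, slide the stop along until the pack is snug between the stop and the tray's end wall; then let the button come back up so that the stop locks there. Leave the pack lying flat in the tray.

Things in the scene. Friction and masses are not known exactly. Their poses are not given: they have to be found in the camera images.
- button_top (a point): Centre of the flat top of the thumb button on the sliding stop of the tray with the pack: a grey ribbed block, 38 (x) by 44 (y) mm. Its top is 54 mm above the table, 18 mm above the stop's black body (80 by 64 mm), and moves with stop and button. Axes: z up; +y along the tray to its end wall, the way the stop closes. Clamping face 32 mm along +y. The identical tray without a pack is not for use.
- stop (a joint): How far that stop has slid towards the end wall, m: 0 open; 0.084 when its face, the pack and the end wall all touch. Braked (holds over 30 N) unless its button is down 2 mm or more; then it slides with about 1 N, plus 1 to 2 N to push the pack, and stays where left. Closed fingers pressing on the button's top can drive it by friction.
- button (a joint): How far that thumb button is pressed down, m: 0 up (stop locked), 0.008 fully down. Springs back when let go; takes 4 N to start, 6.5 N at 5 mm, 8 N at the bottom.
- pack_mid (a point): Centre of the battery pack, a black and grey hard case 47 (x) by 96 (y) by 25 (z) mm, 0.13 to 0.27 kg, loose in the 52 mm wide channel of its aluminium tray (fixed; 260 by 64 mm, floor 6 mm thick, sides 18 mm high, end wall 34 mm high). Axes along the tray's, +y to the end wall; 2 to 12 mm of room before that wall at first, none when pushed home.
There are look-alikes about, which are no part of the job. Leave any pink or red look-alike of the part that bears pack_mid alone.

How it is judged:
By the outcome, as a careful person would: the job done as asked, in the order asked, and still so for the second after the job is handed in, with the robot touching nothing.
It also fails if it takes over 32 s, if anything falls off the work surface, if the arm or the gripper's body presses on something with over 40 N, if the wrist force passes 120 N, or if a joint passes its speed limit or range.

### The arm

A 6-joint arm with a two-finger parallel gripper is mounted at the origin on the work surface. World frame = base frame: x ahead of the robot, y to its left, z up, the work surface at z = 0. Lengths are in m, angles in rad, forces in N, time in s.
With the tool pointing down it reaches from about 0.3 to 1 m from the base axis. Payload 5.1 kg.
Tool frame: the origin (TCP) lies between the finger pads; the fingertips stand 17 mm ahead of it and the grasp point (between the pads) lies 2 mm behind it; z points along the fingers, y is the line along which they close (so a half turn about z gives the same grasp; the last joint's range is limited). The gripper opens to 95 mm and grips with 3 to 60 N. Pads are 20 mm wide; open, the fingers measure 119 mm over their backs; the gripper's body (75 mm by 180 mm) begins 59 mm behind the grasp point.
Start: joints at [-1.35, 0.124, 1.65, -0, 1.367, -0.083], TCP at [0.194, -0.62, 0.232] pointing down, gripper open.
Joint ranges: [-2.61, 2.61], [-1.02, 2.33], [0.03, 2.71], [-1.35, 4.49], [0.32, 2.68], [-2.91, 2.91]. Speed limits (rad/s): [2.57, 2.57, 3.14, 3.14, 3.14, 3.14].

### API

Orientations are given as a rotation vector (axis times angle).
In Python, from plant import bot gives the robot as it stands.
- The arm moves only by the tool drive_tool, never from a script. Its argument "targets" is a list of rows, each an object with "twist": the turn, a rotation vector about the tool's x, y, z scaled (see below), a list of three; "offset": the shift along the tool's x, y, z scaled (see below), a list of three; "gripper": the opening, from 0 (shut) to 1 (fully open). In form: [{"twist": [rx, ry, rz], "offset": [tx, ty, tz], "gripper": gripper}, ...]. A call has 1 to 12 rows; each row shifts and turns the commanded pose from where the row before left it, along the tool's axes as they then stand; what a row does not reach is not made up. The controller multiplies each number of a shift by 2 cm and each number of a turn by 0.1 rad. A row lasts 1/12 s, in which the tool goes at most 41.7 mm and 7.16 degrees, less where a joint would pass 70% of its speed; a pose out of reach is approached as far as the arm can. A call with a number of a shift or a turn outside -1 to 1 is refused whole. A call with a gripper value outside its range is refused whole. The fingers move at their own pace and stop on an object; "force" is the grip in N (left out, the last holds). Time passes only in rows, so rows that do not move let the fingers close. It gives the time, the measured TCP pose, the force, the opening and the grip force at its end, in the units of the state.
- bot.observe(): the state, without advancing time (a new reading comes with each control period).
- bot.camera(name): name is "scene" or "top" or "wrist"; returns a dict with "pixels" (420x560x3 uint8, red, green, blue), "range_z" (420x560 float32, m along the optical axis (not along the pixel's ray), 0 where there is no reading), "mtx" (3x3 intrinsics, pixels), "rvec" (rotation vector, rad) and "tvec" (3), from world to camera coordinates, as OpenCV has them. Camera axes: x right, y down, z forward; pixel columns grow to the right and rows downward; lengths in m; the calibration is good to about 2 mm. The wrist camera is an equidistant fisheye: a pixel r from the principal point sees the ray r / f radians off the axis. A picture is of the moment at which its call begins.
- bot.sign_off(): hands the job in; it is judged then, once.
The state is a dict: "t": time; "joint_pos": joint angles; "qd": joint speeds; "tau": joint torques, N m; "tcp_pos": TCP position; "ee_rot": TCP orientation; "wrist_force": force on the tool from outside, world axes, zero at the start; "torque": the same for the moment, N m; "width": finger opening in m; "grasp_force": force on a finger pad.
Only numpy, scipy, OpenCV 4.12 (cv2) and the standard library are available. Lean on these libraries where they do the work, as an engineer would, in place of code of your own. Each camera call takes 0.05 s, during which the arm holds its last target. There are 200 camera calls.

## Working session

There is one attempt and no reset: what is moved stays moved. The work goes in short steps, Python scripts to look and compute and a tool call to move; the robot and the scene stay as the last step left them, time stands still between calls to the robot, and variables do not carry over. Pictures are saved under pics/ and viewed, at most 10 in all, crops included, and the job is handed in when it is done.

Besides the shell and the picture viewer there is one more tool, called in YAML: its name, and indented under it one key for each argument. drive_tool: Moves the arm, as the interface text tells. Shifts and turns lie within -1 to 1; 1 stands for 2 cm of shift or 0.1 rad of turn. Its arguments: {"type":"object","properties":{"targets":{"type":"array","items":{"type":"object","properties":{"twist":{"type":"array","items":{"type":"number","minimum":-1,"maximum":1}},"offset":{"type":"array","items":{"type":"number","minimum":-1,"maximum":1}},"gripper":{"type":"number"}}}},"force":{"type":"number"}},"required":["targets"]}

```bash
mkdir -p pics; cat > h.py <<'E'
import numpy as np,cv2
from plant import bot
def cam(n):
    c=bot.camera(n); c['R']=cv2.Rodrigues(np.array(c['rvec'],float))[0]; return c
def world(c):
    K=c['mtx']; z=c['range_z']; v,u=np.mgrid[:420,:560]
    p=np.stack([(u-K[0,2])/K[0,0]*z,(v-K[1,2])/K[1,1]*z,z],-1)-np.ravel(c['tvec'])
    return p@c['R']
E
python3 - <<'E'
from h import *
for n in('top','scene'):
    c=cam(n); np.savez(n,**c); cv2.imwrite(f'pics/{n}0.png',c['pixels'][...,::-1])
print(bot.observe())
E
```

```text
{'t': 0.1, 'joint_pos': array([-1.34959885e+00,  1.24463432e-01,  1.65153956e+00, -2.27713036e-05,
        1.36746291e+00, -8.25806921e-02]), 'qd': array([ 0.001689  , -0.00133064, -0.00134938, -0.0001667 ,  0.00092549,
       -0.00078585]), 'tau': array([ 2.81862285e-04, -4.18881905e+01, -3.61096609e+01,  7.75747444e-02,
        4.61070018e-02, -6.95574499e-05]), 'tcp_pos': array([ 0.19429199, -0.619715  ,  0.23049343]), 'ee_rot': array([-3.10357672e+00, -4.75065639e-01,  2.38575339e-04]), 'wrist_force': array([-0.49631389,  0.72878179, -0.17579725]), 'torque': array([ 0.04418259, -0.00786593,  0.00151955]), 'grasp_force': 0.0, 'width': 0.09527983346808609}
```

View pics/top0.png

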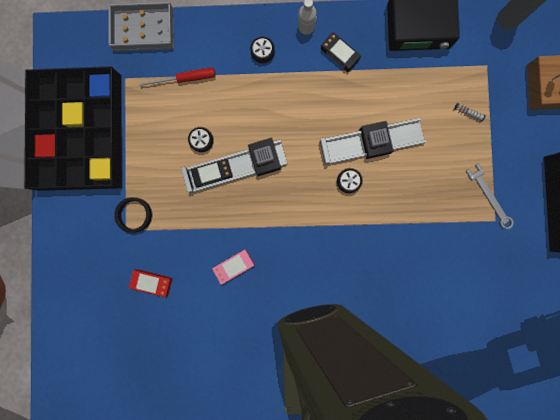

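View pics/scene0.png

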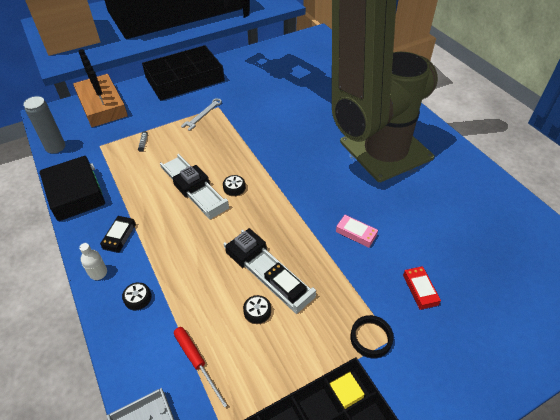

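The tray with the pack is the left one in the top view: its stop button is at about (264,155), the pack at (210,172) and the end wall at (187,180). In the scene view its button is at (246,243).

```bash
python3 - <<'E'
from h import *
c=dict(np.load('top.npz')); P=world(c)
roi=np.zeros((420,560),bool); roi[130:200,170:300]=1
z=P[...,2]
print('board z',np.median(z[200:215,150:300]), 'tcam',-c['R'].T@np.ravel(c['tvec']))
for lo,hi in((.047,.062),(.032,.040),(.026,.0345)):
    m=roi&(z>lo)&(z<hi); n,l,s,ce=cv2.connectedComponentsWithStats(m.astype('uint8'))
    for i in range(1,n):
        if s[i,4]>15:
            q=P[l==i]; r=cv2.minAreaRect(q[:,:2].astype('float32')*1000); print(lo,s[i],ce[i].round(),np.median(q,0).round(4),r)
# other direction from image rect of tray: all points above 12mm
m=roi&(z>.012); n,l,s,ce=cv2.connectedComponentsWithStats(m.astype('uint8'))
for i in range(1,n):
    if s[i,4]>200: print('tray',s[i],cv2.minAreaRect(P[l==i][:,:2].astype('float32')*1000))
b=c['pixels'][135:200,175:295,::-1]; cv2.imwrite('pics/crop.png',cv2.resize(b,None,fx=6,fy=6,interpolation=cv2.INTER_CUBIC))
E
```

```text
board z 0.0017516286685545185 tcam [0.35738518 0.07471491 0.98044599]
0.047 [254 145  21  20 275] [264. 154.] [0.5378 0.1346 0.0546] ((538.3378295898438, 135.60350036621094), (38.305152893066406, 43.88573455810547), 15.436119079589844)
0.032 [248 138  33  37 519] [264. 156.] [0.5311 0.1345 0.0365] ((538.2723388671875, 135.48501586914062), (80.15447998046875, 63.902164459228516), 15.355571746826172)
0.032 [193 159  38  24 288] [212. 171.] [0.5027 0.2667 0.0333] ((501.4079895019531, 269.7318420410156), (45.47748565673828, 92.7373046875), 16.574356079101562)
0.032 [181 167  11  25 113] [186. 179.] [0.4828 0.3313 0.035 ] ((485.572021484375, 331.4246826171875), (63.65533447265625, 12.465805053710938), 14.98681926727295)
0.026 [188 130  24  20 270] [200. 139.] [0.5886 0.2974 0.0276] ((585.5519409179688, 298.57122802734375), (58.03727340698242, 49.00741195678711), 87.55717468261719)
0.026 [191 158  41  29 674] [211. 172.] [0.5011 0.2701 0.0317] ((502.11767578125, 270.3032531738281), (48.20109176635742, 96.232666015625), 15.214592933654785)
0.026 [186 170   7  22  43] [189. 181.] [0.4799 0.326  0.0317] ((481.7790832519531, 326.8514709472656), (54.272274017333984, 11.805351257324219), 6.099499225616455)
tray [188 130  26  22 458] ((484.14263916015625, 197.44927978515625), (352.86083984375, 61.05156707763672), 43.47053909301758)
tray [ 181  137  107   56 2197] ((444.09014892578125, 191.39004516601562), (230.97235107421875, 259.45867919921875), 15.987038612365723)
```

View pics/crop.png

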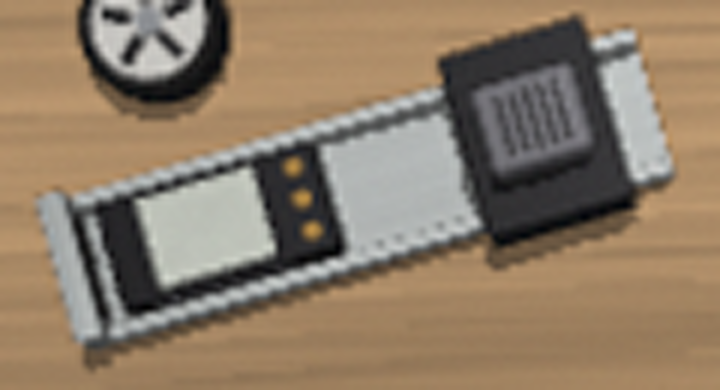

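drive_tool:
  targets:
    - {"twist": [0, 0, 0.41], "offset": [0, 0, 0], "gripper": 0}
    - {"twist": [0, 0, 0], "offset": [0.73, -0.89, 0], "gripper": 0}
    - {"twist": [0, 0, 0], "offset": [0.73, -0.89, 0], "gripper": 0}
    - {"twist": [0, 0, 0], "offset": [0.73, -0.89, 0], "gripper": 0}
    - {"twist": [0, 0, 0], "offset": [0.73, -0.89, 0], "gripper": 0}
    - {"twist": [0, 0, 0], "offset": [0.73, -0.89, 0], "gripper": 0}
    - {"twist": [0, 0, 0], "offset": [0.73, -0.89, 0], "gripper": 0}
    - {"twist": [0, 0, 0], "offset": [0.73, -0.89, 0], "gripper": 0}
    - {"twist": [0, 0, 0], "offset": [0.73, -0.89, 0], "gripper": 0}
    - {"twist": [0, 0, 0], "offset": [0.73, -0.89, 0], "gripper": 0}
    - {"twist": [0, 0, 0], "offset": [0.73, -0.89, 0], "gripper": 0}
    - {"twist": [0, 0, 0], "offset": [0.73, -0.89, 0], "gripper": 0}
  force: 20

```text
t: 1.1
tcp_pos: [0.2988, -0.3881, 0.2311]
ee_rot: [-3.114, -0.411, 0.001]
wrist_force: [0.7, -0.5, -0.6]
width: 0.0207
grasp_force: 0.0
```

drive_tool:
  targets:
    - {"twist": [0, 0, 0], "offset": [0.73, -0.89, 0], "gripper": 0}
    - {"twist": [0, 0, 0], "offset": [0.73, -0.89, 0], "gripper": 0}
    - {"twist": [0, 0, 0], "offset": [0.73, -0.89, 0], "gripper": 0}
    - {"twist": [0, 0, 0], "offset": [0.73, -0.89, 0], "gripper": 0}
    - {"twist": [0, 0, 0], "offset": [0.73, -0.89, 0], "gripper": 0}
    - {"twist": [0, 0, 0], "offset": [0.73, -0.89, 0], "gripper": 0}
    - {"twist": [0, 0, 0], "offset": [0.73, -0.89, 0], "gripper": 0}
    - {"twist": [0, 0, 0], "offset": [0.73, -0.89, 0], "gripper": 0}
    - {"twist": [0, 0, 0], "offset": [0.73, -0.89, 0], "gripper": 0}
    - {"twist": [0, 0, 0], "offset": [0.73, -0.89, 0], "gripper": 0}
    - {"twist": [0, 0, 0], "offset": [0.73, -0.89, 0], "gripper": 0}
    - {"twist": [0, 0, 0], "offset": [0.73, -0.89, 0], "gripper": 0}

```text
t: 2.1
tcp_pos: [0.4124, -0.1364, 0.2312]
ee_rot: [-3.114, -0.412, 0.001]
wrist_force: [-0.1, -0.1, -0.5]
width: 0.0003
grasp_force: 0.0
```

drive_tool:
  targets:
    - {"twist": [0, 0, 0], "offset": [0.8, -0.96, 0.5], "gripper": 0}
    - {"twist": [0, 0, 0], "offset": [0.8, -0.96, 0.5], "gripper": 0}
    - {"twist": [0, 0, 0], "offset": [0.8, -0.96, 0.5], "gripper": 0}
    - {"twist": [0, 0, 0], "offset": [0.8, -0.96, 0.5], "gripper": 0}
    - {"twist": [0, 0, 0], "offset": [0.8, -0.96, 0.5], "gripper": 0}
    - {"twist": [0, 0, 0], "offset": [0.8, -0.96, 0.5], "gripper": 0}
    - {"twist": [0, 0, 0], "offset": [0.8, -0.96, 0.5], "gripper": 0}
    - {"twist": [0, 0, 0], "offset": [0.8, -0.96, 0.5], "gripper": 0}
    - {"twist": [0, 0, 0], "offset": [0.8, -0.96, 0.5], "gripper": 0}
    - {"twist": [0, 0, 0], "offset": [0.8, -0.96, 0.5], "gripper": 0}
    - {"twist": [0, 0, 0], "offset": [0.8, -0.96, 0.5], "gripper": 0}
    - {"twist": [0, 0, 0], "offset": [0.8, -0.96, 0.5], "gripper": 0}

```text
t: 3.1
tcp_pos: [0.5378, 0.1359, 0.1106]
ee_rot: [3.114, 0.412, -0.001]
wrist_force: [-0.4, 0.2, 0.6]
width: 0.0002
grasp_force: 0.0
```

```bash
python3 - <<'E'
from h import *
c=cam('wrist'); cv2.imwrite('pics/w1.png',c['pixels'][...,::-1])
d=cam('scene'); cv2.imwrite('pics/s1.png',cv2.resize(d['pixels'][170:340,180:360,::-1],None,fx=3.2,fy=3.2))
o=bot.observe(); print(o['tcp_pos'],o['ee_rot'],o['wrist_force'])
# where button centre / top face should appear in scene
E
```

```text
[0.53711743 0.13686258 0.10924839] [-3.11332626 -0.41635142  0.00603782] [-0.67882575 -0.35297084  0.17062196]
```

View pics/s1.png

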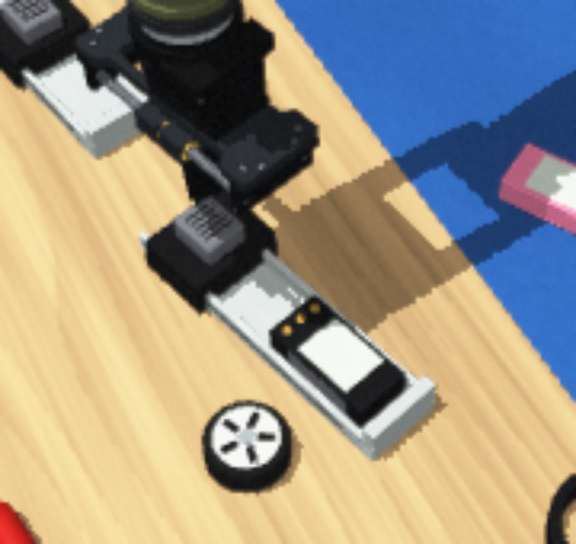

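View pics/w1.png

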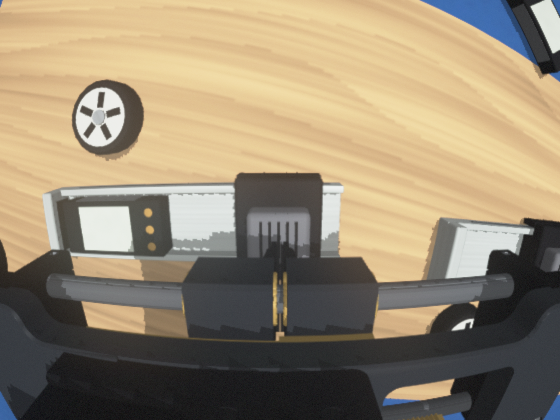

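The wrist view shows the tray level in the picture, with the button (278,235) in line with the closed fingers (280). The scene view shows the fingers above the button, clear of the tray.

drive_tool:
  targets:
    - {"twist": [0, 0, 0], "offset": [0, 0, 0.6], "gripper": 0}
    - {"twist": [0, 0, 0], "offset": [0, 0, 0.6], "gripper": 0}
    - {"twist": [0, 0, 0], "offset": [0, 0, 0.4], "gripper": 0}
    - {"twist": [0, 0, 0], "offset": [0, 0, 0.2], "gripper": 0}
    - {"twist": [0, 0, 0], "offset": [0, 0, 0.1], "gripper": 0}
    - {"twist": [0, 0, 0], "offset": [0, 0, 0.1], "gripper": 0}
    - {"twist": [0, 0, 0], "offset": [0, 0, 0], "gripper": 0}

```text
t: 3.78
tcp_pos: [0.538, 0.1344, 0.0718]
ee_rot: [-3.115, -0.411, -0.001]
wrist_force: [-0.4, 0.5, -0.1]
width: 0.0008
grasp_force: 0.0
```

drive_tool:
  targets:
    - {"twist": [0, 0, 0], "offset": [0, 0, 0.1], "gripper": 0}
    - {"twist": [0, 0, 0], "offset": [0, 0, 0.1], "gripper": 0}
    - {"twist": [0, 0, 0], "offset": [0, 0, 0], "gripper": 0}

```text
t: 4.03
tcp_pos: [0.5386, 0.1346, 0.0686]
ee_rot: [3.114, 0.412, 0.002]
wrist_force: [-2.6, -1.2, 5.4]
width: 0.0006
grasp_force: 2.6
```

drive_tool:
  targets:
    - {"twist": [0, 0, 0], "offset": [0, 0, 0.1], "gripper": 0}
    - {"twist": [0, 0, 0], "offset": [0, 0, 0], "gripper": 0}

```text
t: 4.2
tcp_pos: [0.5386, 0.1347, 0.0666]
ee_rot: [3.114, 0.412, 0.002]
wrist_force: [-1.7, -1.4, 6.0]
width: 0.0003
grasp_force: 3.1
```

drive_tool:
  targets:
    - {"twist": [0, 0, 0], "offset": [0, 0, 0.1], "gripper": 0}
    - {"twist": [0, 0, 0], "offset": [0, 0, 0.1], "gripper": 0}
    - {"twist": [0, 0, 0], "offset": [0, 0, 0], "gripper": 0}

```text
t: 4.45
tcp_pos: [0.5386, 0.1347, 0.0633]
ee_rot: [3.114, 0.412, 0.002]
wrist_force: [-2.8, -1.8, 8.1]
width: 0.0005
grasp_force: 3.9
```

drive_tool:
  targets:
    - {"twist": [0, 0, 0], "offset": [0, 0, 0.05], "gripper": 0}
    - {"twist": [0, 0, 0], "offset": [0, 0, 0], "gripper": 0}

```text
t: 4.62
tcp_pos: [0.5388, 0.1347, 0.0631]
ee_rot: [3.114, 0.412, 0.002]
wrist_force: [-4.2, -1.7, 13.4]
width: 0.0005
grasp_force: 6.4
```

drive_tool:
  targets:
    - {"twist": [0, 0, 0], "offset": [0, -0.1, 0], "gripper": 0}
    - {"twist": [0, 0, 0], "offset": [0, -0.2, 0], "gripper": 0}
    - {"twist": [0, 0, 0], "offset": [0, -0.2, 0], "gripper": 0}
    - {"twist": [0, 0, 0], "offset": [0, -0.2, 0], "gripper": 0}
    - {"twist": [0, 0, 0], "offset": [0, -0.2, 0], "gripper": 0}
    - {"twist": [0, 0, 0], "offset": [0, -0.1, 0], "gripper": 0}
    - {"twist": [0, 0, 0], "offset": [0, 0, 0], "gripper": 0}

```text
t: 5.2
tcp_pos: [0.5335, 0.1545, 0.0632]
ee_rot: [3.114, 0.413, 0.002]
wrist_force: [-4.4, -1.4, 12.9]
width: 0.0005
grasp_force: 6.3
```

```bash
cat > m.py <<'E'
from h import *
import sys
d=cam('scene'); P=world(d); cv2.imwrite(f'pics/{sys.argv[1]}.png',cv2.resize(d['pixels'][170:340,180:360,::-1],None,fx=3.2,fy=3.2))
a=np.radians(15.15); ex=np.array([np.cos(a),np.sin(a)]); ey=np.array([-np.sin(a),np.cos(a)])
q=P[...,:2]-[.5383,.1356]; s=np.stack([q@ex,q@ey,P[...,2]],-1)
m=lambda lo,hi,y0,y1,w:s[(abs(s[...,0])<w)&(s[...,2]>lo)&(s[...,2]<hi)&(s[...,1]>y0)&(s[...,1]<y1)]
pk=m(.022,.034,.03,.19,.02); st=m(.033,.039,-.06,.14,.033)
wl=m(.0325,.037,.185,.22,.03)
print('pack y',np.percentile(pk[:,1],[1,50,99]).round(4),'z',np.percentile(pk[:,2],[5,50,95]).round(4))
print('stop y',np.percentile(st[:,1],[1,99]).round(4),'wall',np.percentile(wl[:,1],[1,99]).round(4))
print({k:np.round(v,4) for k,v in bot.observe().items() if k in('t','tcp_pos','wrist_force')})
E
python3 m.py s2
```

```text
pack y [0.0488 0.1399 0.1894] z [0.0261 0.03   0.0332]
stop y [-0.0077  0.1297] wall [0.1859 0.2116]
{'t': np.float64(5.25), 'tcp_pos': array([0.5335, 0.1545, 0.0631]), 'wrist_force': array([-4.432 , -0.9474, 13.7996])}
```

drive_tool:
  targets:
    - {"twist": [0, 0, 0], "offset": [0, -0.2, 0], "gripper": 0}
    - {"twist": [0, 0, 0], "offset": [0, -0.25, 0], "gripper": 0}
    - {"twist": [0, 0, 0], "offset": [0, -0.25, 0], "gripper": 0}
    - {"twist": [0, 0, 0], "offset": [0, -0.25, 0], "gripper": 0}
    - {"twist": [0, 0, 0], "offset": [0, -0.25, 0], "gripper": 0}
    - {"twist": [0, 0, 0], "offset": [0, -0.25, 0], "gripper": 0}
    - {"twist": [0, 0, 0], "offset": [0, -0.25, 0], "gripper": 0}
    - {"twist": [0, 0, 0], "offset": [0, -0.25, 0], "gripper": 0}
    - {"twist": [0, 0, 0], "offset": [0, -0.25, 0], "gripper": 0}
    - {"twist": [0, 0, 0], "offset": [0, -0.2, 0], "gripper": 0}
    - {"twist": [0, 0, 0], "offset": [0, -0.1, 0], "gripper": 0}
    - {"twist": [0, 0, 0], "offset": [0, 0, 0], "gripper": 0}

```text
t: 6.25
tcp_pos: [0.5208, 0.202, 0.0632]
ee_rot: [3.112, 0.413, 0.003]
wrist_force: [-3.7, -5.3, 12.3]
width: 0.0002
grasp_force: 6.2
```

```bash
python3 m.py s3
```

```text
pack y [0.0616 0.1464 0.189 ] z [0.0276 0.0303 0.0332]
stop y [0.0414 0.1358] wall [0.1877 0.2119]
{'t': np.float64(6.3), 'tcp_pos': array([0.5208, 0.202 , 0.0632]), 'wrist_force': array([-3.9865, -4.695 , 12.1132])}
```

View pics/s3.png

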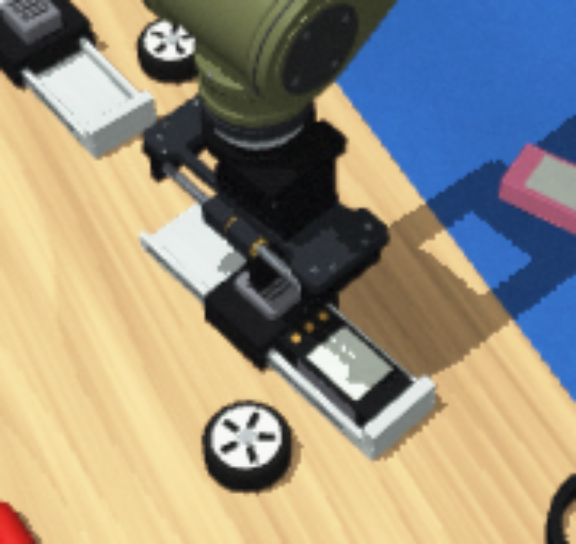

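The stop has followed the fingers and now touches the pack (contacts at about (310,325)). The pack appears close to the end wall (400,410), and the force along the tray has risen. I'll push a little more to test for the end.

drive_tool:
  targets:
    - {"twist": [0, 0, 0], "offset": [0, -0.1, 0], "gripper": 0}
    - {"twist": [0, 0, 0], "offset": [0, 0, 0], "gripper": 0}

```text
t: 6.47
tcp_pos: [0.5208, 0.2033, 0.0632]
ee_rot: [3.111, 0.413, 0.005]
wrist_force: [-2.1, -6.8, 10.8]
width: 0.0005
grasp_force: 5.7
```

drive_tool:
  targets:
    - {"twist": [0, 0, 0], "offset": [0, -0.1, 0], "gripper": 0}
    - {"twist": [0, 0, 0], "offset": [0, 0, 0], "gripper": 0}

```text
t: 6.63
tcp_pos: [0.5207, 0.2053, 0.0632]
ee_rot: [3.111, 0.413, 0.006]
wrist_force: [-0.2, -5.5, 10.7]
width: 0.0006
grasp_force: 5.1
```

```bash
python3 - <<'E'
from h import *
d=cam('scene'); P=world(d)
cv2.imwrite('pics/s4.png',cv2.resize(d['pixels'][235:325,225:335,::-1],None,fx=6,fy=6,interpolation=cv2.INTER_CUBIC))
a=np.radians(15.15); ex=np.array([np.cos(a),np.sin(a)]); ey=np.array([-np.sin(a),np.cos(a)])
for nm,A in(('before',None),('now',P)):
    if A is None: A=world(dict(np.load('scene.npz')))
    q=A[...,:2]-[.5383,.1356]; x=q@ex;y=q@ey;z=A[...,2]
    for b in np.arange(.09,.222,.006):
        k=(abs(x)<.018)&(y>=b)&(y<b+.006)&(z>-.01)&(z<.08)
        print(nm,b.round(3),k.sum(),np.percentile(z[k],[10,50,90]).round(4) if k.any() else '')
E
```

```text
before 0.09 8 [0.0272 0.0289 0.0296]
before 0.096 34 [0.027  0.0301 0.0323]
before 0.102 35 [0.0282 0.0304 0.0326]
before 0.108 34 [0.0275 0.0297 0.0318]
before 0.114 33 [0.0277 0.0302 0.0326]
before 0.12 33 [0.0283 0.0302 0.0322]
before 0.126 37 [0.0289 0.031  0.0334]
before 0.132 32 [0.0284 0.0306 0.0325]
before 0.138 35 [0.0284 0.0311 0.0322]
before 0.144 35 [0.0282 0.0308 0.0321]
before 0.15 32 [0.0284 0.0307 0.033 ]
before 0.156 35 [0.0281 0.0303 0.0329]
before 0.162 37 [0.0284 0.0302 0.0323]
before 0.168 34 [0.0282 0.0303 0.0324]
before 0.174 36 [0.0281 0.0301 0.0327]
before 0.18 37 [0.0284 0.0304 0.0322]
before 0.186 79 [0.0105 0.025  0.0307]
before 0.192 0 
before 0.198 24 [0.0313 0.0328 0.0356]
before 0.204 44 [0.0214 0.0328 0.0345]
before 0.21 107 [-0.0008  0.0104  0.03  ]
before 0.216 35 [-0.0023  0.0001  0.0023]
now 0.09 52 [0.0332 0.0385 0.0452]
now 0.096 24 [0.0314 0.035  0.0378]
now 0.102 29 [0.0272 0.03   0.0369]
now 0.108 30 [0.0271 0.0291 0.0312]
now 0.114 38 [0.0277 0.0302 0.0328]
now 0.12 29 [0.0264 0.0304 0.0331]
now 0.126 33 [0.0278 0.0303 0.0325]
now 0.132 33 [0.0285 0.0305 0.032 ]
now 0.138 35 [0.0278 0.0306 0.0323]
now 0.144 36 [0.029  0.0302 0.0318]
now 0.15 33 [0.0284 0.0302 0.0316]
now 0.156 33 [0.0286 0.031  0.0329]
now 0.162 37 [0.0287 0.0311 0.0333]
now 0.168 36 [0.0283 0.0302 0.0332]
now 0.174 37 [0.029  0.0309 0.0323]
now 0.18 34 [0.0284 0.0301 0.0321]
now 0.186 39 [0.028  0.0291 0.0319]
now 0.192 36 [0.0272 0.0302 0.032 ]
now 0.198 30 [0.031  0.0326 0.0356]
now 0.204 39 [0.0286 0.0324 0.0354]
now 0.21 109 [-0.0004  0.012   0.0307]
now 0.216 36 [-0.0023 -0.0005  0.0022]
```

View pics/s4.png

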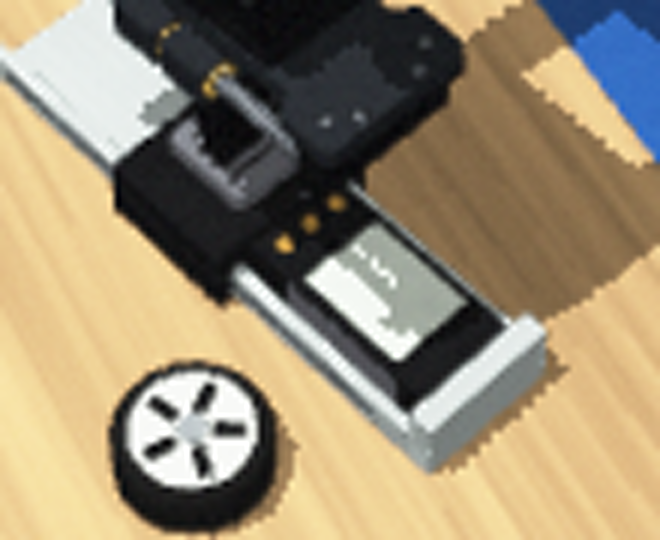

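The pack top now runs right up to the end wall (490,345) and the stop sits against the pack's other end (260,240). The push saturated at about 6.5 N, so the pack is snug. I'll let the button up straight.

drive_tool:
  targets:
    - {"twist": [0, 0, 0], "offset": [0, 0, -0.1], "gripper": 0}
    - {"twist": [0, 0, 0], "offset": [0, 0, -0.1], "gripper": 0}
    - {"twist": [0, 0, 0], "offset": [0, 0, -0.1], "gripper": 0}
    - {"twist": [0, 0, 0], "offset": [0, 0, -0.1], "gripper": 0}
    - {"twist": [0, 0, 0], "offset": [0, 0, -0.1], "gripper": 0}
    - {"twist": [0, 0, 0], "offset": [0, 0, -0.2], "gripper": 0}
    - {"twist": [0, 0, 0], "offset": [0, 0, -0.5], "gripper": 0}
    - {"twist": [0, 0, 0], "offset": [0, 0, -1], "gripper": 0}
    - {"twist": [0, 0, 0], "offset": [0, 0, -1], "gripper": 0}
    - {"twist": [0, 0, 0], "offset": [0, 0, -1], "gripper": 0}
    - {"twist": [0, 0, 0], "offset": [0, 0, -1], "gripper": 0}
    - {"twist": [0, 0, 0], "offset": [0, 0, 0], "gripper": 0}

```text
t: 7.68
tcp_pos: [0.5209, 0.2072, 0.1698]
ee_rot: [-3.113, -0.412, -0.012]
wrist_force: [0.7, 0.4, 1.3]
width: 0.0009
grasp_force: 0.0
```

drive_tool:
  targets:
    - {"twist": [0, 0, 0], "offset": [-1, 0, -1], "gripper": 0}
    - {"twist": [0, 0, 0], "offset": [-1, 0, -1], "gripper": 0}
    - {"twist": [0, 0, 0], "offset": [-1, 0, 0], "gripper": 0}
    - {"twist": [0, 0, 0], "offset": [-1, 0, 0], "gripper": 0}
    - {"twist": [0, 0, 0], "offset": [-1, 0, 0], "gripper": 0}
    - {"twist": [0, 0, 0], "offset": [0, 0, 0], "gripper": 0}

```text
t: 8.18
tcp_pos: [0.4191, 0.1798, 0.2033]
ee_rot: [-3.114, -0.413, 0.004]
wrist_force: [1.0, -0.0, -0.8]
width: 0.0003
grasp_force: 0.0
```

```bash
python3 - <<'E'
from h import *
d=cam('scene'); P=world(d)
cv2.imwrite('pics/s5.png',cv2.resize(d['pixels'][225:325,215:335,::-1],None,fx=5,fy=5,interpolation=cv2.INTER_CUBIC))
a=np.radians(15.15); ex=np.array([np.cos(a),np.sin(a)]); ey=np.array([-np.sin(a),np.cos(a)])
q=P[...,:2]-[.5383,.1356]; x=q@ex;y=q@ey;z=P[...,2]
k=(abs(x)<.03)&(z>.046)&(z<.06)&(y>.03)&(y<.13); print('button z',np.percentile(z[k],[10,50,90]),'y',np.percentile(y[k],[2,50,98]))
for b in np.arange(.084,.115,.003):
    k=(abs(x)<.018)&(y>=b)&(y<b+.003)&(z>0)&(z<.08); print(b.round(3),np.median(z[k]).round(4))
print(bot.observe()['wrist_force'],bot.observe()['tcp_pos'],bot.observe()['t'])
E
```

```text
button z [0.04915617 0.05254444 0.0549974 ] y [0.05157858 0.07417621 0.09295756]
0.084 0.0525
0.087 0.0527
0.09 0.0483
0.093 0.0366
0.096 0.0358
0.099 0.0351
0.102 0.0316
0.105 0.0299
0.108 0.0296
0.111 0.0302
0.114 0.0311
[-0.49596075  0.24180079  0.34132859] [0.42061565 0.18009912 0.20369732] 8.2333
```

View pics/s5.png

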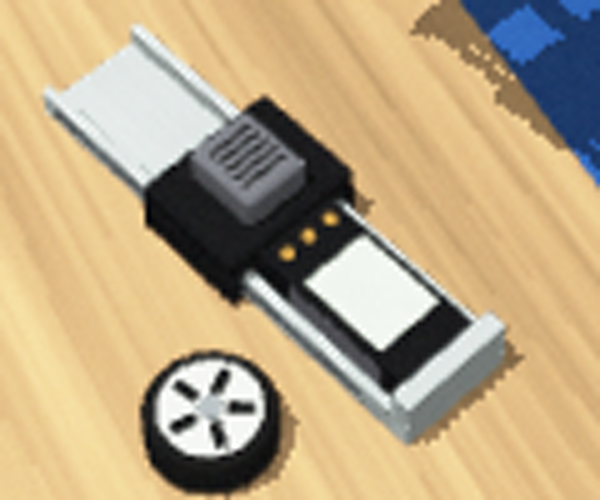

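The button is back up (top at about 53 mm), and the stop (face at y≈0.102 along the tray), pack and end wall (0.198) are in contact over 96 mm. The pack is flat and the arm is clear.

```bash
python3 -c "
from plant import bot
print(bot.sign_off())"
```

```text
the job is handed in; nothing more can be done
None
```

The pack is clamped snug between the stop and the end wall and lies flat, the button is back up so the stop should be locked, the arm is clear, and the job was handed in at about 8 s; no verdict came back.

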